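# Take a contact reading of the round patch on a test chart

### The arm

A 6-joint arm with a two-finger parallel gripper is mounted at the origin on a cart in front of the work surface, level with it; the furniture and walls round the work are solid. World frame = base frame: x ahead of the robot, y to its left, z up, the work surface at z = 0. Lengths are in mm, angles in rad, forces in N, time in s.
With the tool pointing down it reaches from about 350 to 975 mm from the base axis. Payload 7.1 kg.
Tool frame: the origin (TCP) lies at the very end of the fingers, on their centre line; the grasp point (between the pads) lies 19 mm behind it; x points along the fingers, z is the direction in which the jaws open and shut, and the axes are right-handed (so a half turn about x gives the same grasp; the last joint's range is limited). The gripper opens to 88 mm and grips with 3 to 60 N. Pads are 20 mm wide; open, the fingers measure 115 mm over their backs; the gripper's body (75 mm by 178 mm) begins 61 mm behind the grasp point.
Start: joints at [1.188, 0.423, 1.63, -0, 1.089, -0.019], TCP at [222.36, 584.09, 222.675] pointing down, gripper open.
Joint ranges: [-3, 3], [-0.9, 2.11], [0.09, 2.58], [-1.31, 4.45], [0.11, 2.69], [-2.54, 2.54]. Speed limits (rad/s): [2.39, 2.39, 3.01, 3.14, 3.14, 3.14].

### API

Orientations are given as a rotation vector (axis times angle).
In Python, from workcell import * gives the robot as it stands.
- The arm moves only by the shell command python3 -m crank 'ROWS'. ROWS is JSON, a list of rows, each a list of 3 entries, a list of its own where there are three numbers: the shift along the tool's x, y, z in cm, then the turn, a rotation vector about the tool's x, y, z in degrees, then the finger opening in cm, from 0 to 8.78. In form: [[[dx, dy, dz], [rx, ry, rz], claw], ...]. A call has 1 to 5 rows; each row shifts and turns the commanded pose from where the row before left it, along the tool's axes as they then stand; what a row does not reach is not made up. A row lasts 1/8 s, in which the tool goes at most 62.5 mm and 10.7 degrees, less where a joint would pass 70% of its speed; a pose out of reach is approached as far as the arm can. A call with a gripper value outside its range is refused whole. The fingers move at their own pace and stop on an object; the grip force is fixed at half the most. Time passes only in rows, so rows that do not move let the fingers close. It gives the time, the measured TCP pose, the force and the opening at its end, in the units of the state.
- get_obs(): the state, without advancing time (a new reading comes with each control period).
- get_image(name): name is "side" or "top"; returns a dict with "pixels" (384x512x3 uint8, red, green, blue), "mtx" (3x3 intrinsics, pixels), "view" (4x4, takes a point from world to camera coordinates). Camera axes: x right, y down, z forward; pixel columns grow to the right and rows downward; lengths in mm; the calibration is good to about 2 mm. A picture is of the moment at which its call begins. There is no depth.
- close_job(): hands the job in, once; it reports no verdict.
The state is a dict: "t": time; "qpos": joint angles; "qvel": joint speeds; "joint_torque": joint torques, N m; "ee_pos": TCP position; "orientation": TCP orientation; "ft_force": force on the tool from outside, world axes, zero at the start; "moment": the same for the moment, N m; "width": finger opening in mm.
Only numpy, scipy, OpenCV 4.12 (cv2) and the standard library are available. Lean on these libraries where they do the work, as an engineer would, in place of code of your own. Each camera call takes 0.05 s, during which the arm holds its last target.

### The job

Take a reading from the printed test chart: fold the hinged clamp frame flat onto the sloped board, then lift the hand-held probe straight out of its dock and, holding it upright, press its sprung nose lightly on the white reference tile of the dock for about a second. Then go through the slot of the shut frame and hold the nose wholly inside the round patch of the chart, square to the sloped board and with the nose about half-way in, never pushed right in to its stop; finish while holding it there, and leave the bottle, jar and dropper alone.

Things in the scene. Friction and masses are not known exactly. Their poses are not given: they have to be found in the camera images.
- board: Sloped aluminium reading board fixed to the bench, 150 mm deep, 252 mm wide, with a white paper test chart on its face. Origin on the bench below the middle of the face; z up, x towards the upper (far) edge, y along the row of patches. The face rises towards +x at 0.35 rad (20 degrees); the chart's middle is 60 mm above the bench.
- frame (a joint): Flat black clamp frame, 224 mm wide, 4 mm thick, hinged on the board's upper (far) edge: 0 = flat on the chart, positive = lifted, rad. It starts part open (0.75 to 1.15), leaning up and towards the robot; its stiff hinge stays where left and yields to 1 to 2 N pushed down on the free rail or tab. Shut, its top is 5 mm above the chart.
- frame_hinge (a point): Middle of the frame's hinge axis, which runs along the board's y; 82 mm above the bench. Distances from the hinge across the frame: rail to 48 mm, open slot 48 to 77 mm (29 mm wide, 172 mm long along y, over the row of patches when shut), free rail 77 to 115 mm, then at the middle a finger tab 50 mm wide up to 136 mm.
- frame_tab (a point): Point on the upper side of the frame at its tab, 118 mm from the hinge; moves with the frame (z = the frame's own upward normal).
- target (a point): Centre of the grey round patch (26 mm across) on the chart; z is square to the sloped face, out of it; y along the row. Five patches 30 mm apart lie in this row across the middle of the face: four 20 mm squares in other greys and, in any one of the five places, this round one.
- dock: Grey dock fixed to the bench, block 88 x 176 x 36 mm, origin at the centre of its underside, z up, y along its length. At y = +42 mm is the probe's socket (a pocket with 15 mm walls round the probe's foot, 3.5 mm play, rim 51 mm above the bench), at y = -42 mm the white reference tile. A solid printer 0.25 m and more high stands behind it from x = 0.62 on (y > 0): pass in front of it.
- tile (a point): Centre of the upper face of the white reference tile, a disc 38 mm across, 38 mm above the bench, level.
- probe: Hand-held probe, about 0.2 kg, loose, standing nose down in the dock's socket. White body 40 mm (x) by 32 mm (y) by 104 mm high, 6 mm black cap on top, below it a black snout 24 mm across, then a steel nose 10 mm across. Origin at the centre of the white body's underside (36 mm above the bench as it stands), z up to the cap. Nose tip at z = -28 mm.
- nose (a joint): How far the probe's sprung nose is pushed in: 0 = fully out, 0.010 m = at its stop. It takes about 2 N to start it in, 5 N for half-way and 8 N to the stop.
- nose_tip (a point): Centre of the flat end of the probe's nose.
- ink_bottle: Bystander: ink bottle, 58 mm across, 140 mm tall, loose. Leave alone.
- swab_jar: Bystander: white jar, 69 mm across, 74 mm tall, loose. Leave alone.
- dropper: Bystander: small dropper bottle, 26 mm across, 44 mm tall, loose. Leave alone.
Things that resemble listed ones, but are neither listed nor needed, are in the scene too. There is more than one size of the probe; the one meant has the size given above.

How it is judged:
By the outcome, as a careful person would: the job done as asked, in the order asked, and still so for the second after the job is handed in, while the arm keeps its last pose, push and grip.
It also fails if it takes over 61 s, if anything falls off the work surface, if the arm or the gripper's body presses on something with over 40 N, if the wrist force passes 120 N, or if a joint passes its speed limit or range.

## Working session

There is one attempt and no reset: what is moved stays moved. The work goes in short steps, Python scripts to look and compute and a shell command to move; the robot and the scene stay as the last step left them, time stands still between calls to the robot, and variables do not carry over. Pictures are saved under pics/ and viewed, and the job is handed in when it is done.

```bash
ls; mkdir -p pics; cat > h.py <<'E'
from workcell import *
import numpy as np, cv2
from scipy.spatial.transform import Rotation as R
def snap(n,f):
    d=get_image(n); cv2.imwrite(f,cv2.resize(d['pixels'][:,:,::-1],(800,600),interpolation=cv2.INTER_CUBIC)); np.savez('pics/'+n+'.npz',**d); return d
def ld(n): return np.load('pics/'+n+'.npz')
def ray(d,u,v):
    V=d['view'];Rm=V[:3,:3];t=V[:3,3];c=-Rm.T@t
    r=Rm.T@np.linalg.inv(d['mtx'])@np.array([u,v,1.]);return c,r/np.linalg.norm(r)
def onz(d,u,v,z):
    c,r=ray(d,u,v);return c+r*(z-c[2])/r[2]
def proj(d,p):
    V=d['view'];q=d['mtx']@(V[:3,:3]@np.array(p,float)+V[:3,3]);return q[:2]/q[2]
def tri(a,b):
    A=np.zeros((3,3));y=np.zeros(3)
    for c,r in (a,b):
        P=np.eye(3)-np.outer(r,r);A+=P;y+=P@c
    p=np.linalg.solve(A,y);return p,[np.linalg.norm(np.cross(p-c,r)) for c,r in (a,b)]
E
python3 - <<'E'
from h import *
for n in('side','top'):
    d=snap(n,f'pics/{n}0.png'); print(n,ray(d,256,192))
o=get_obs();print(o);print(R.from_rotvec(o['orientation']).as_matrix().round(3))
E
```

```text
pics
side (array([ -17.53211804, -637.25742229,  688.59201655]), array([ 0.47738036,  0.69671351, -0.53544213]))
top (array([ 329.61048482,  180.05856712, 1488.97396537]), array([ 0.1368019 , -0.01381812, -0.99050204]))
{'t': 0.1, 'qpos': array([ 1.18801331e+00,  4.23747296e-01,  1.63059477e+00,  1.27067928e-05,
        1.08856911e+00, -1.90152716e-02]), 'qvel': array([-3.91219985e-05, -3.99932548e-04, -1.66027952e-03, -1.48773874e-03,
       -1.00799309e-03,  8.73412531e-04]), 'joint_torque': array([-6.16051002e-04, -5.45610738e+01, -2.74321836e+01,  6.45708083e-02,
        1.88804709e-02, -3.20516460e-05]), 'ee_pos': array([222.17452158, 583.65972562, 221.99749762]), 'orientation': array([-0.93793599,  1.36075282,  0.93674989]), 'ft_force': array([-0.79716574, -0.3802055 ,  0.65686293]), 'moment': array([ 0.01711299,  0.03702147, -0.07239041]), 'width': 87.829696334135}
[[-0.001 -0.935  0.356]
 [-0.001  0.356  0.935]
 [-1.     0.    -0.001]]
```

View pics/side0.png

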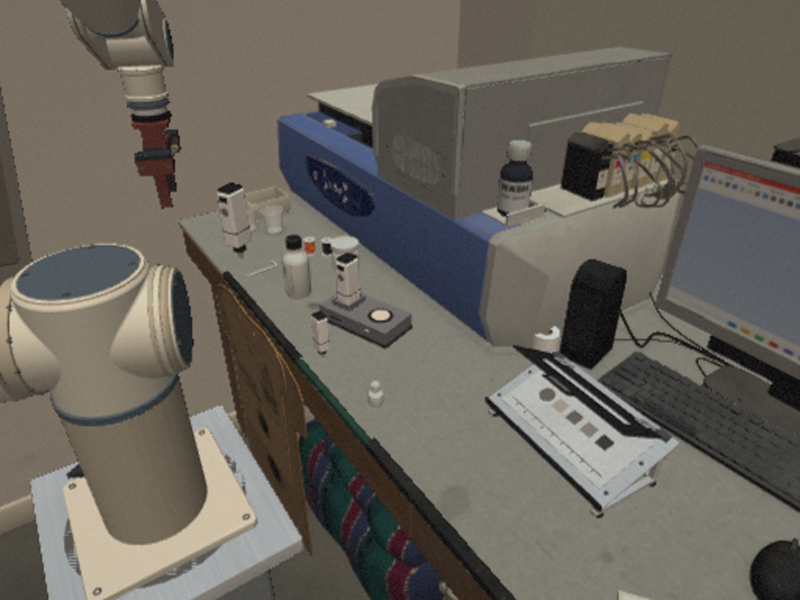

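View pics/top0.png

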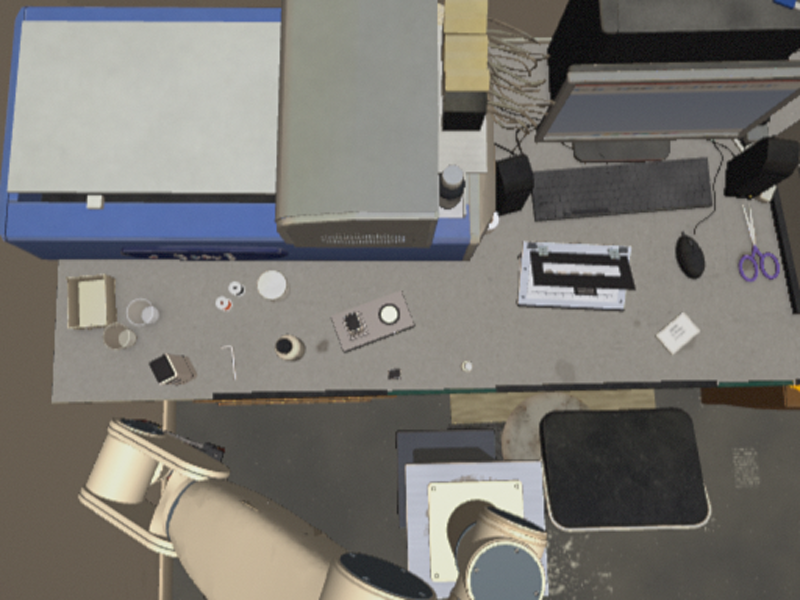

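The side view shows three probe-like things: a large one at (235,215), one standing in the dock at (347,280), and a small one at (320,330). The docked one fits the description. I'll enlarge the crops to confirm it and to measure.

```bash
python3 - <<'E'
from h import *
def crop(n,x0,y0,w,h,f,k):
    im=ld(n)['pixels'][y0:y0+h,x0:x0+w,::-1]
    im=cv2.resize(im,None,fx=k,fy=k,interpolation=cv2.INTER_CUBIC)
    for i in range(0,w,10): cv2.line(im,(i*k,0),(i*k,6 if i%50 else 14),(0,0,255),1)
    for i in range(0,h,10): cv2.line(im,(0,i*k),(6 if i%50 else 14,i*k),(0,0,255),1)
    return im
a=crop('top',200,180,100,70,'',4); b=crop('top',320,145,95,60,'',4)
cv2.imwrite('pics/ct.png',np.hstack([a[:240],b[:240]]))
a=crop('side',190,155,90,75,'',4); b=crop('side',305,215,110,75,'',4)
cv2.imwrite('pics/cs.png',np.hstack([a,b]))
E
```

```text
(no output)
```

View pics/ct.png

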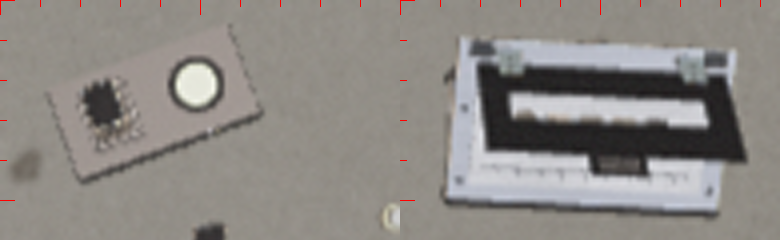

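View pics/cs.png

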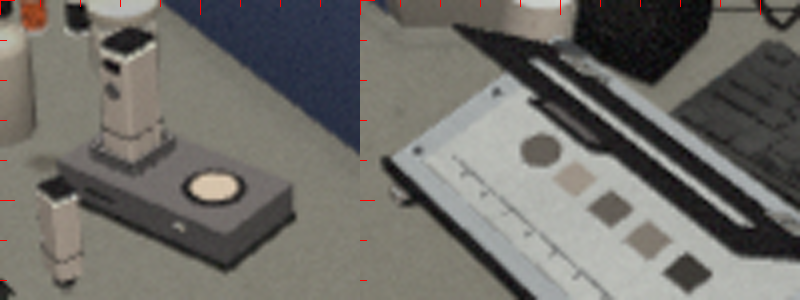

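The crops confirm the docked probe: cap at top px (225,206), side px about (221,166). The round patch is at the left end of the row, at side px (350,252), and the tile is at top px (249,201).

```bash
python3 - <<'E'
from h import *
t=ld('top');s=ld('side')
def blob(d,x0,y0,x1,y1,f):
    im=d['pixels'][y0:y1,x0:x1].astype(int); m=f(im).astype(np.uint8)
    n,l,st,c=cv2.connectedComponentsWithStats(m)
    k=1+np.argmax(st[1:,4]); return c[k]+[x0,y0],st[k]
tp,st=blob(t,240,192,258,212,lambda i:i.min(2)>185);print('tile top',tp,st)
ts,st=blob(s,232,193,256,210,lambda i:i.min(2)>150);print('tile side',ts,st)
T=onz(t,*tp,38);T2=onz(s,*ts,38);print(T,T2,tri(ray(t,*tp),ray(s,*ts)))
cp,st=blob(t,215,195,236,216,lambda i:i.max(2)<60);print('cap',cp,st)
cs,st=blob(s,212,158,232,172,lambda i:i.max(2)<70);print('cap',cs,st)
C=onz(t,*cp,146);print(C,onz(s,*cs,146),tri(ray(t,*cp),ray(s,*cs)))
print('sep',np.linalg.norm((T-C)[:2]))
rp,st=blob(s,340,244,360,260,lambda i:i.max(2)<145);print('round',rp,st)
# squares in side
P=[]
for (u,v) in [(350,252.5),(305+577/4-90,215+178/4),(305+(612-360)/4,215+208/4),(305+(647-360)/4,215+240/4),(305+(687-360)/4,215+272/4)]:
    print(u,v,onz(s,u,v,60).round(1))
print('round z60',onz(s,*rp,60))
# board corners top
for (u,v),z in zip([(334.5,154.5),(403.8,157.5),(399.5,198),(331.2,195)],[85.7,85.7,34.3,34.3]):
    print(onz(t,u,v,z).round(1))
# dock corners top z36
for u,v in [(212,203.2),(257.5,186),(265.5,208.5),(220.5,225.5)]: print('dock',onz(t,u,v,36).round(1))
E
```

```text
tile top [248.60526316 200.47368421] [ 4  4 10 10 76]
tile side [243.15384615 201.32692308] [ 6  6 11  6 52]
[499.3011917  187.74527168  38.        ] [497.63513801 186.51949829  38.        ] (array([499.05445934, 187.95969087,  36.74266062]), [np.float64(0.4429796644326338), np.float64(0.44297966443256787)])
cap [225.1  205.66] [ 7  6  8 10 50]
cap [221.6  164.58] [ 4  4 12  6 50]
[470.93357882 267.20727294 146.        ] [467.48381094 261.11843029 146.        ] (array([471.17256954, 267.54634809, 142.07872311]), [np.float64(0.19275190076300183), np.float64(0.19275190076306772)])
sep 84.3737583934183
round [349.71830986 252.21126761] [ 5  4 11  9 71]
350 252.5 [ 578.4 -186.9   60. ]
359.25 259.5 [ 578.2 -217.5   60. ]
368.0 267.0 [ 575.8 -247.1   60. ]
376.75 275.0 [ 572.2 -276.4   60. ]
386.75 283.0 [ 571.1 -305.9   60. ]
round z60 [ 578.59246956 -185.7072874    60.        ]
[ 653.  -126.1   85.7]
[ 636.  -375.5   85.7]
[ 495.3 -368.6   34.3]
[ 512.6 -117.2   34.3]
dock [492.8 322.2  36. ]
dock [552.5 153.7  36. ]
dock [468.4 126.6  36. ]
dock [410.3 292.2  36. ]
```

```bash
cat >> h.py <<'E'
def go(p,Rt,n=None,cur=None):
    """print per-row tool-axes shift(cm), turn(deg) from current measured pose to p,Rt"""
    o=get_obs();p0=o['ee_pos'];R0=R.from_rotvec(o['orientation']).as_matrix()
    if cur is not None: p0,R0=cur
    d=R0.T@(np.array(p)-p0)/10; r=np.degrees(R.from_matrix(R0.T@Rt).as_rotvec())
    print('shift cm',d.round(2),'turn',r.round(2),'|d|',np.linalg.norm(d).round(2))
def down(a):  # tool pointing down, jaw axis z at world angle a deg
    a=np.radians(a);x=np.array([0,0,-1.]);z=np.array([np.cos(a),np.sin(a),0]);return np.stack([x,np.cross(z,x),z],1)
E
python3 - <<'E'
from h import *
t=ld('top');s=ld('side')
yd=np.array([.0682,.9977,0]);xd=np.array([.9977,-.0682,0]);H=np.array([633.4,-251,82])
for nm,a,b in [('tabend',(374.5,188.7),(356.8,246)),('Lcorner',(342,182.7),(328.8,221)),('Rcorner',(406.3,185.2),(305+(740-360)/4,215+250/4))]:
    p,e=tri(ray(t,*a),ray(s,*b));q=p-H
    print(nm,p.round(1),np.round(e,1),'x',(q@xd).round(1),'y',(q@yd).round(1),'r',np.hypot(q@xd,q[2]).round(1),'th',(np.arctan2(q[2],-q@xd)+.35).round(3))
    print(onz(t,*a,p[2]).round(1))
go([525,-255,230],down(0))
E
```

```text
tabend [ 518.1 -243.9  150.3] [2.7 2.7] x -115.5 y -0.8 r 134.2 th 0.884
[ 516.  -242.   150.3]
Lcorner [ 541.7 -135.3  141.7] [1.3 1.3] x -99.4 y 109.2 r 115.9 th 0.891
[ 540.7 -134.5  141.7]
Rcorner [ 526.8 -354.5  143.2] [0.5 0.5] x -99.3 y -110.5 r 116.6 th 0.902
[ 526.4 -354.1  143.2]
shift cm [ -0.71 -58.14 -67.6 ] turn [ 6.916e+01 -7.000e-02  4.000e-02] |d| 89.17
```

```bash
python3 -m crank '[[[0,-1.6,-1.9],[0,0,0],0],[[0,-3.2,-3.7],[0,0,0],0],[[0,-3.2,-3.7],[0,0,0],0],[[0,-3.2,-3.7],[0,0,0],0],[[0,-3.2,-3.7],[0,0,0],0]]'
python3 -m crank '[[[0,-3.2,-3.7],[0,0,0],0],[[0,-3.2,-3.7],[0,0,0],0],[[0,-3.2,-3.7],[0,0,0],0],[[0,-3.2,-3.7],[0,0,0],0],[[0,-3.2,-3.7],[0,0,0],0]]'
python3 -m crank '[[[0,-3.2,-3.7],[0,0,0],0],[[0,-3.2,-3.7],[0,0,0],0],[[0,-3.2,-3.7],[0,0,0],0],[[0,-3.2,-3.7],[0,0,0],0],[[0,-3.2,-3.7],[0,0,0],0]]'
python3 - <<'E'
from h import *
go([528,-244,170],down(19.5)); print(get_obs()['qpos'])
E
```

```text
t: 0.72
ee_pos: [297.7, 375.2, 222.4]
orientation: [-0.938, 1.36, 0.937]
ft_force: [0.6, -0.8, 0.3]
width: 41.4
t: 1.35
ee_pos: [381.4, 145.4, 222.7]
orientation: [-0.937, 1.359, 0.937]
ft_force: [0.2, -0.2, -0.6]
width: 0.5
t: 1.98
ee_pos: [465.1, -84.5, 222.6]
orientation: [-0.937, 1.36, 0.937]
ft_force: [0.2, -0.4, 0.4]
width: 0.3
shift cm [  5.25 -11.56 -12.66] turn [ 4.964e+01  0.000e+00 -1.000e-02] |d| 17.93
[-2.05022566e-01  1.98424730e-01  1.95697404e+00  1.53081278e-04
  9.86338680e-01 -1.41176226e+00]
```

```bash
python3 -m crank '[[[0,-2.9,-3.2],[0,0,0],0],[[0,-2.9,-3.2],[0,0,0],0],[[0,-2.9,-3.2],[0,0,0],0],[[0,-2.9,-3.1],[0,0,0],0],[[2,0,0],[0,0,0],0]]'
python3 -m crank '[[[3,0,0],[0,0,0],0],[[1,0,0],[0,0,0],0],[[1,0,0],[0,0,0],0],[[1,0,0],[0,0,0],0],[[1,0,0],[0,0,0],0]]'
python3 - <<'E'
from h import *
snap('side','pics/side1.png');print(get_obs()['ee_pos'])
E
```

```text
t: 2.6
ee_pos: [530.0, -246.0, 203.4]
orientation: [-0.938, 1.359, 0.932]
ft_force: [-0.5, 0.7, -0.1]
width: 0.4
t: 3.22
ee_pos: [528.6, -242.9, 132.7]
orientation: [-0.938, 1.359, 0.936]
ft_force: [-0.0, -0.6, 1.3]
width: 0.4
[ 527.76467941 -242.55585957  131.33405249]
```

View pics/side1.png

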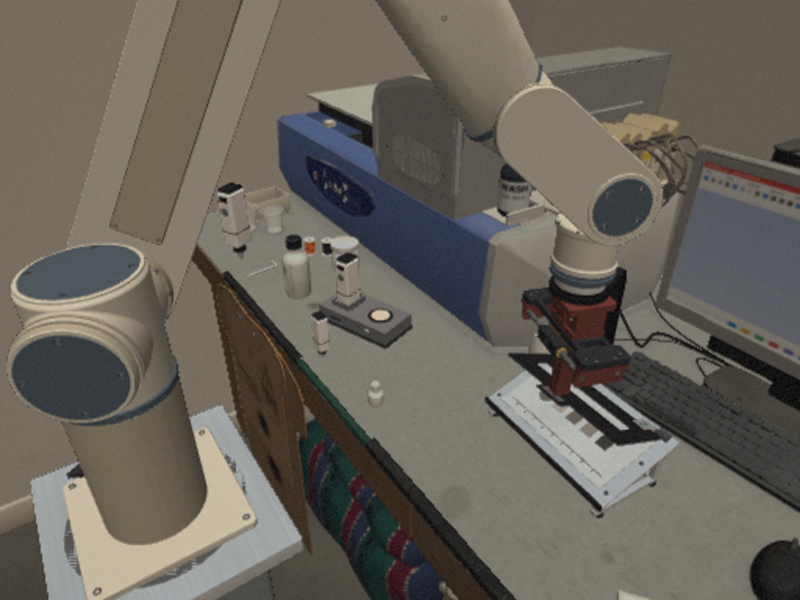

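The closed fingers are on the tab, about px (560,395). I'll push it down now.

```bash
python3 -m crank '[[[1,0,0],[0,0,0],0],[[1,0,0],[0,0,0],0],[[1,0,0],[0,0,0],0],[[1,0,0],[0,0,0],0],[[1,0,0],[0,0,0],0]]'
python3 -m crank '[[[1,0,0],[0,0,0],0],[[0.7,0,0],[0,0,0],0],[[0.5,0,0],[0,0,0],0],[[0.3,0,0],[0,0,0],0],[[0,0,0],[0,0,0],0]]'
```

```text
t: 3.9
ee_pos: [528.0, -242.8, 81.9]
orientation: [-0.937, 1.36, 0.937]
ft_force: [-0.2, 0.7, 1.5]
width: 0.4
t: 4.53
ee_pos: [528.0, -242.8, 57.5]
orientation: [-0.937, 1.36, 0.937]
ft_force: [0.7, -0.0, -0.5]
width: 0.7
```

```bash
python3 -m crank '[[[0.3,0,0],[0,0,0],0],[[0.2,0,0],[0,0,0],0],[[0.2,0,0],[0,0,0],0],[[0.1,0,0],[0,0,0],0]]'
python3 - <<'E'
from h import *
print(get_obs()['ft_force'],get_obs()['ee_pos'])
snap('side','pics/side2.png');
im=ld('side')['pixels'][210:330,300:440,::-1];cv2.imwrite('pics/s2.png',cv2.resize(im,None,fx=5,fy=5,interpolation=cv2.INTER_CUBIC))
E
```

```text
t: 5.03
ee_pos: [528.6, -243.0, 50.6]
orientation: [-0.938, 1.359, 0.936]
ft_force: [-3.4, 1.1, 14.7]
width: 0.5
[-3.41875532  1.13033319 14.69962669] [ 528.59928118 -243.00204227   50.61568148]
```

View pics/s2.png

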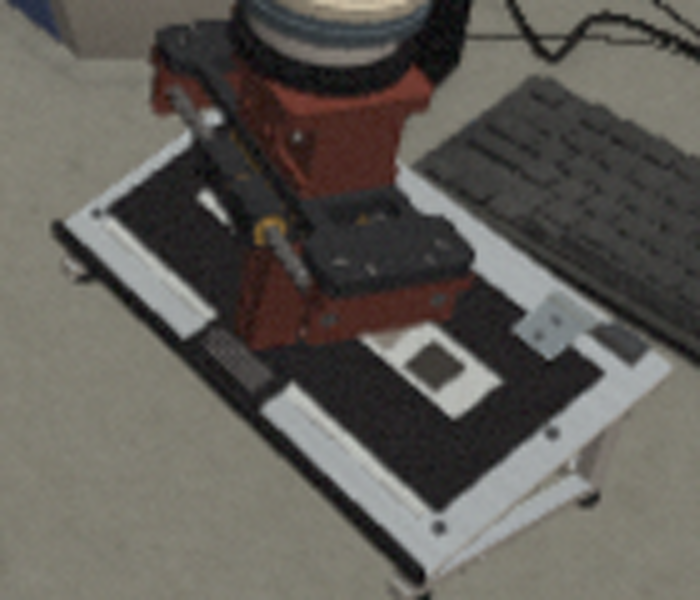

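The frame is shut flat: 14.7 N on the tip, and the rail is flush in the crop. Next I'll lift and go to the probe.

```bash
python3 -m crank '[[[-2,0,0],[0,0,0],0],[[-5,0,0],[0,0,0],0],[[-5,0,0],[0,0,0],0],[[-5,0,0],[0,0,0],0]]'
python3 - <<'E'
from h import *
go([471,267,222],down(19.5))
E
```

```text
t: 5.58
ee_pos: [527.9, -242.7, 222.1]
orientation: [-0.937, 1.359, 0.937]
ft_force: [-0.3, -0.2, -0.1]
width: 0.6
shift cm [-0.   23.46 45.61] turn [4.966e+01 1.000e-02 3.000e-02] |d| 51.29
```

```bash
python3 -m crank '[[[0,2.35,4.56],[0,0,0],8.5],[[0,2.35,4.56],[0,0,0],8.5],[[0,2.35,4.56],[0,0,0],8.5],[[0,2.35,4.56],[0,0,0],8.5],[[0,2.35,4.56],[0,0,0],8.5]]'
python3 -m crank '[[[0,2.35,4.56],[0,0,0],8.5],[[0,2.35,4.56],[0,0,0],8.5],[[0,2.35,4.56],[0,0,0],8.5],[[0,2.35,4.56],[0,0,0],8.5],[[0,2.35,4.56],[0,0,0],8.5]]'
python3 -m crank '[[[0,0,0],[9.93,0,0],8.5],[[0,0,0],[9.93,0,0],8.5],[[0,0,0],[9.93,0,0],8.5],[[0,0,0],[9.93,0,0],8.5],[[0,0,0],[9.93,0,0],8.5]]'
python3 - <<'E'
from h import *
snap('side','pics/side3.png');t=snap('top','pics/top3.png')
go([471,267,86],down(19.5))
im=t['pixels'][135:215,310:430,::-1];a=cv2.resize(im,None,fx=5,fy=5,interpolation=cv2.INTER_CUBIC)
cv2.imwrite('pics/t3.png',a)
E
```

```text
t: 6.2
ee_pos: [499.1, 13.6, 220.6]
orientation: [-0.937, 1.359, 0.936]
ft_force: [1.5, 0.2, 0.2]
width: 46.9
t: 6.82
ee_pos: [470.4, 268.6, 220.6]
orientation: [-0.937, 1.359, 0.937]
ft_force: [-0.3, 0.2, 0.8]
width: 84.8
t: 7.45
ee_pos: [470.7, 266.9, 220.5]
orientation: [-0.263, 1.554, 0.263]
ft_force: [0.4, 0.2, 0.8]
width: 85.1
shift cm [13.44  0.    0.02] turn [-0.06  0.04 -0.  ] |d| 13.44
```

View pics/side3.png

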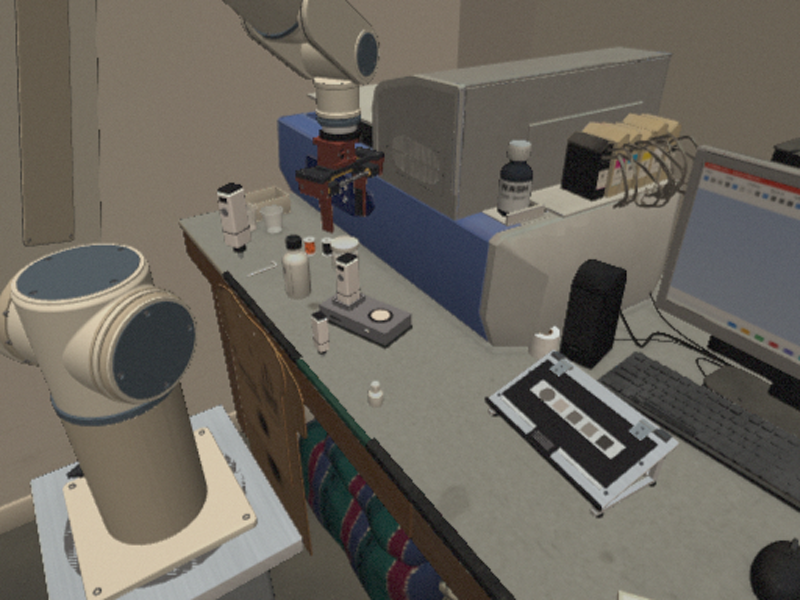

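View pics/t3.png

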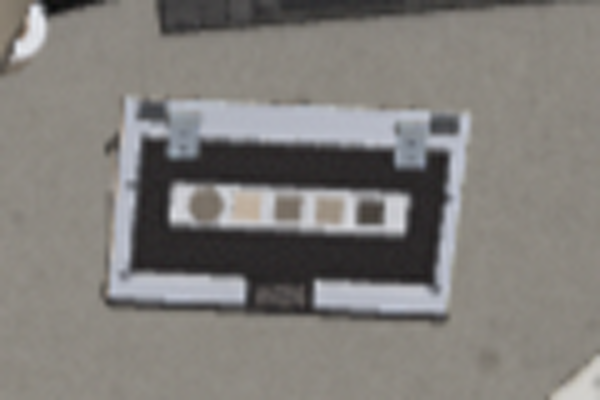

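```bash
python3 - <<'E'
from h import *
s=ld('side');t=ld('top');print(proj(s,[471,267,220])/.64,proj(t,[471,267,220])/.64)
def blob(d,x0,y0,x1,y1,lo,hi):
    im=d['pixels'][y0:y1,x0:x1].max(2).astype(int); m=((im>lo)&(im<hi)).astype(np.uint8)
    n,l,st,c=cv2.connectedComponentsWithStats(m);k=1+np.argmax(st[1:,4]);return c[k]+[x0,y0],st[k]
a=blob(t,347,171,356,180,60,165);b=blob(s,343,246,357,260,60,145);print(a,b)
print(onz(t,*a[0],60),onz(s,*b[0],60),tri(ray(t,*a[0]),ray(s,*b[0])))
E
python3 -m crank '[[[4,0,0],[0,0,0],8.7],[[4,0,0],[0,0,0],8.7],[[2.4,0,0],[0,0,0],8.7],[[2,0,0],[0,0,0],8.7],[[1,0,0],[0,0,0],8.7]]'
```

```text
[344.54493889 221.83912692] [349.41839331 317.58877089]
(array([350.85185185, 174.81481481]), array([ 0,  0,  9,  9, 54], dtype=int32)) (array([349.78313253, 252.22891566]), array([ 0,  0, 14, 14, 83], dtype=int32))
[ 581.80456612 -187.4518458    60.        ] [ 578.67862833 -185.84455001   60.        ] (array([ 580.50504019, -186.38475339,   59.85550334]), [np.float64(1.6524795035167739), np.float64(1.6524795035166921)])
t: 8.18
ee_pos: [470.4, 266.7, 85.0]
orientation: [-0.27, 1.555, 0.269]
ft_force: [-0.4, -0.3, 0.4]
width: 86.9
```

```bash
python3 -m crank '[[[0,0,0],[0,0,0],3],[[0,0,0],[0,0,0],3],[[0,0,0],[0,0,0],3],[[0,0,0],[0,0,0],3],[[0,0,0],[0,0,0],3]]'
python3 -m crank '[[[0,0,0],[0,0,0],3],[[0,0,0],[0,0,0],3],[[0,0,0],[0,0,0],3]]'
python3 - <<'E'
from h import *
print(get_obs()['moment'])
s=snap('side','pics/side4.png')
im=s['pixels'][120:230,180:300,::-1];cv2.imwrite('pics/s4.png',cv2.resize(im,None,fx=5,fy=5,interpolation=cv2.INTER_CUBIC))
E
```

```text
t: 8.8
ee_pos: [471.0, 267.1, 86.0]
orientation: [-0.267, 1.554, 0.267]
ft_force: [1.5, -0.2, 1.3]
width: 40.3
t: 9.18
ee_pos: [471.0, 267.0, 85.9]
orientation: [-0.267, 1.554, 0.267]
ft_force: [-0.3, -0.4, 4.1]
width: 39.9
[-0.06739951  0.10751065  0.01098539]
```

View pics/s4.png

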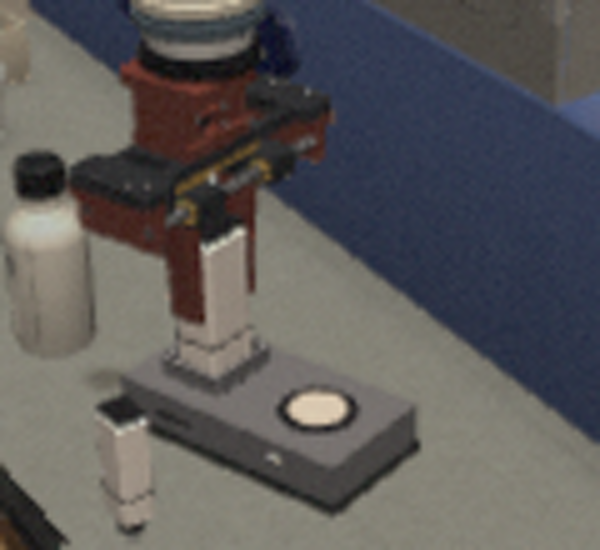

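The gripper shows 39.9 mm, the body's 40 mm, and the bottle beside it is clear. I'll lift it straight up.

```bash
python3 -m crank '[[[-0.5,0,0],[0,0,0],3],[[-1,0,0],[0,0,0],3],[[-1.5,0,0],[0,0,0],3],[[-1.5,0,0],[0,0,0],3],[[-1.5,0,0],[0,0,0],3]]'
python3 -m crank '[[[-1.5,0,0],[0,0,0],3],[[-1.0,0,0],[0,0,0],3],[[0,0,0],[0,0,0],3],[[0,0,0],[0,0,0],3]]'
python3 - <<'E'
from h import *
print(get_obs()['moment'])
o=get_obs();print(o['ee_pos'])
go([499.2,187.8,140],down(19.5))
s=snap('side','pics/side5.png');t=snap('top','pics/top5.png')
im=s['pixels'][100:210,180:300,::-1];cv2.imwrite('pics/s5.png',cv2.resize(im,None,fx=5,fy=5,interpolation=cv2.INTER_CUBIC))
E
```

```text
t: 9.85
ee_pos: [470.9, 267.0, 147.1]
orientation: [-0.267, 1.553, 0.267]
ft_force: [0.1, -0.7, -2.1]
width: 39.6
t: 10.35
ee_pos: [470.5, 266.7, 170.3]
orientation: [-0.267, 1.555, 0.267]
ft_force: [-0.2, -0.7, -2.5]
width: 39.7
[-0.08634228  0.03410279  0.0053331 ]
[470.46779897 266.74287177 170.28030686]
shift cm [ 3.03 -8.4   0.08] turn [ 0.   -0.04  0.01] |d| 8.93
```

View pics/s5.png

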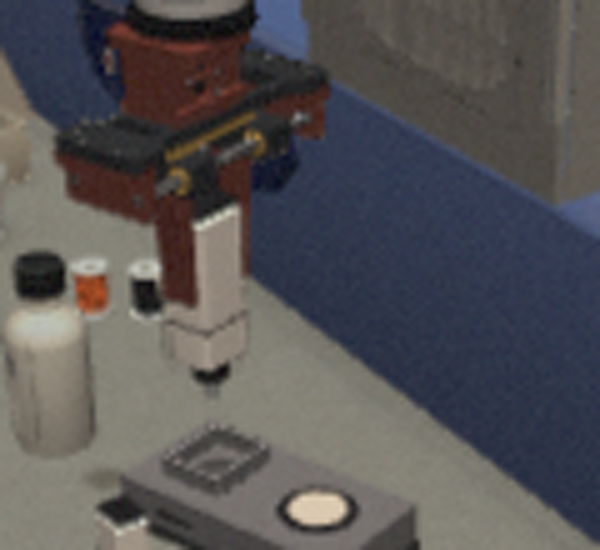

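```bash
python3 - <<'E'
from h import *
s=ld('side');print(proj(s,[470.5,266.7,92.3]))
E
python3 -m crank '[[[0,-2.8,0],[0,0,0],3],[[0,-2.8,0],[0,0,0],3],[[0,-2.8,0.1],[0,0,0],3],[[2,0,0],[0,0,0],3],[[1.8,0,0],[0,0,0],3]]'
python3 -m crank '[[[0.6,0,0],[0,0,0],3],[[0,0,0],[0,0,0],3]]'
python3 - <<'E'
from h import *
s=snap('side','pics/side6.png');print(get_obs()['ee_pos'])
im=s['pixels'][120:220,190:300,::-1];cv2.imwrite('pics/s6.png',cv2.resize(im,None,fx=5,fy=5,interpolation=cv2.INTER_CUBIC))
E
```

```text
[222.32914455 178.40983372]
t: 11.08
ee_pos: [499.8, 187.6, 131.8]
orientation: [-0.266, 1.555, 0.266]
ft_force: [0.6, -1.3, -2.0]
width: 39.6
t: 11.32
ee_pos: [499.5, 188.1, 126.3]
orientation: [-0.267, 1.555, 0.267]
ft_force: [0.1, -0.9, -2.6]
width: 40.1
[499.85564359 188.24687481 126.75591751]
```

View pics/s6.png

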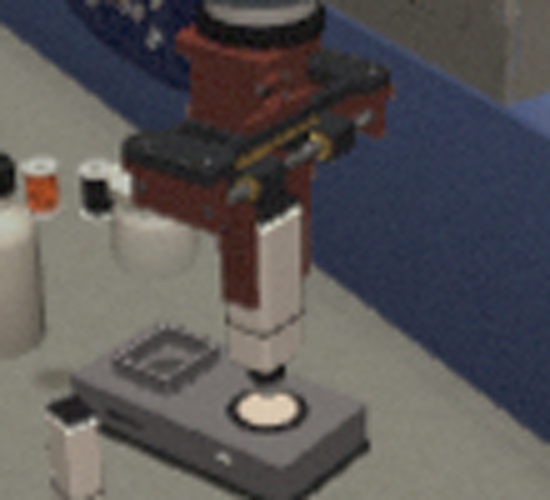

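```bash
python3 -m crank '[[[0.6,0,0],[0,0,0],3],[[0.3,0,0],[0,0,0],3],[[0,0,0],[0,0,0],3]]'
python3 -m crank '[[[0.15,0,0],[0,0,0],3],[[0,0,0],[0,0,0],3]]'
python3 -m crank '[[[0.15,0,0],[0,0,0],3],[[0,0,0],[0,0,0],3]]'
python3 -m crank '[[[0.15,0,0],[0,0,0],3],[[0,0,0],[0,0,0],3]]'
```

```text
t: 11.75
ee_pos: [499.6, 188.1, 117.5]
orientation: [-0.267, 1.555, 0.267]
ft_force: [0.2, 0.5, -2.2]
width: 40.1
t: 12.0
ee_pos: [499.7, 188.1, 116.2]
orientation: [-0.267, 1.554, 0.267]
ft_force: [0.2, -0.6, -2.4]
width: 39.9
t: 12.25
ee_pos: [499.9, 188.1, 114.8]
orientation: [-0.267, 1.554, 0.267]
ft_force: [-1.5, -0.2, 0.9]
width: 40.2
t: 12.5
ee_pos: [499.9, 188.1, 113.2]
orientation: [-0.267, 1.554, 0.267]
ft_force: [-0.5, -0.3, 1.8]
width: 40.0
```

Contact came at TCP z ≈ 116, which fits the 78 mm offset. One more millimetre, then hold for over a second.

```bash
python3 -m crank '[[[0.1,0,0],[0,0,0],3],[[0,0,0],[0,0,0],3],[[0,0,0],[0,0,0],3],[[0,0,0],[0,0,0],3],[[0,0,0],[0,0,0],3]]'
python3 - <<'E'
from h import *
s=snap('side','pics/side7.png')
im=s['pixels'][120:220,190:300,::-1];cv2.imwrite('pics/s7.png',cv2.resize(im,None,fx=5,fy=5,interpolation=cv2.INTER_CUBIC))
E
python3 -m crank '[[[0,0,0],[0,0,0],3],[[0,0,0],[0,0,0],3],[[0,0,0],[0,0,0],3],[[0,0,0],[0,0,0],3],[[0,0,0],[0,0,0],3]]'
```

```text
t: 13.12
ee_pos: [499.9, 188.1, 112.3]
orientation: [-0.267, 1.554, 0.267]
ft_force: [0.1, -0.8, 1.9]
width: 39.8
t: 13.8
ee_pos: [499.8, 188.1, 112.2]
orientation: [-0.267, 1.554, 0.267]
ft_force: [0.0, 1.4, 1.7]
width: 39.9
```

View pics/s7.png

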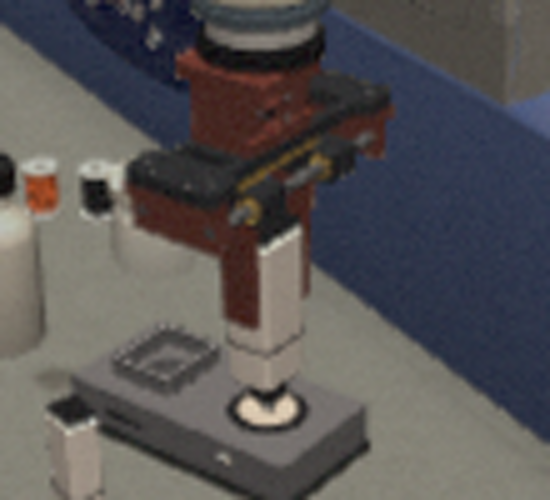

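```bash
cat >> h.py <<'E'
yw=np.radians(-3.9);c,s_=np.cos(.35),np.sin(.35)
N=np.array([-s_*np.cos(yw),-s_*np.sin(yw),c]);TG=np.array([579.8,-186.8,60.])
ZB=np.array([c*np.cos(yw),c*np.sin(yw),s_]);RB=np.stack([-N,np.cross(ZB,-N),ZB],1)
E
python3 -m crank '[[[-1.5,0,0],[0,0,0],3],[[-4,0,0],[0,0,0],3],[[-4,0,0],[0,0,0],3],[[0,0,0],[0,0,0],3]]'
python3 - <<'E'
from h import *
print(get_obs()['ee_pos'], get_obs()['ft_force'],N)
p=TG+N*(78+60);print(p)
go([499.5,-186,210],down(19.5)); go(p,RB,cur=(np.array([499.5,-186,210]),down(-3.9)))
E
```

```text
t: 14.3
ee_pos: [501.4, 188.7, 210.4]
orientation: [-0.266, 1.548, 0.268]
ft_force: [0.4, -0.4, -2.6]
width: 39.6
[501.36613435 188.67168796 210.42121733] [ 0.40867635 -0.35299621 -2.56416709] [-0.34210375  0.02332229  0.93937271]
[ 532.58968226 -183.58152342  189.63343437]
shift cm [-3.000e-02 -3.525e+01 -1.269e+01] turn [0.01 0.33 0.  ] |d| 37.47
shift cm [2.04 0.47 3.28] turn [ -0.   -20.05  -0.  ] |d| 3.89
```

```bash
python3 -m crank '[[[0,-3.92,-1.41],[0,0,0],3],[[0,-3.92,-1.41],[0,0,0],3],[[0,-3.92,-1.41],[0,0,0],3],[[0,-3.92,-1.41],[0,0,0],3],[[0,-3.92,-1.41],[0,0,0],3]]'
python3 -m crank '[[[0,-3.92,-1.41],[0,0,0],3],[[0,-3.92,-1.41],[0,0,0],3],[[0,-3.92,-1.41],[0,0,0],3],[[0,-3.92,-1.41],[0,0,0],3]]'
python3 -m crank '[[[0,0,0],[7.8,0,0],3],[[0,0,0],[7.8,0,0],3],[[0,0,0],[7.8,0,0],3]]'
python3 -m crank '[[[0,0,0],[0,-6.7,0],3],[[0,0,0],[0,-6.7,0],3],[[0,0,0],[0,-6.65,0],3],[[0,0,0],[0,0,0],3]]'
python3 - <<'E'
from h import *
print(get_obs()['ee_pos'], get_obs()['ft_force'])
go(TG+N*(78+60),RB)
E
```

```text
t: 14.92
ee_pos: [497.4, -21.4, 205.8]
orientation: [-0.267, 1.557, 0.268]
ft_force: [0.1, 0.4, -2.0]
width: 40.0
t: 15.42
ee_pos: [496.6, -187.8, 205.7]
orientation: [-0.266, 1.557, 0.268]
ft_force: [0.4, 0.1, -2.8]
width: 39.8
t: 15.8
ee_pos: [496.6, -186.6, 205.6]
orientation: [0.058, 1.573, -0.056]
ft_force: [1.2, -0.1, -2.6]
width: 39.9
t: 16.3
ee_pos: [494.8, -185.9, 205.2]
orientation: [0.044, 1.226, -0.059]
ft_force: [0.3, -0.3, -2.2]
width: 39.9
[ 494.79350589 -185.85761744  205.15209571] [ 0.31124934 -0.34883077 -2.17522   ]
shift cm [2.73 0.48 3.01] turn [-0.1  -0.31 -0.09] |d| 4.09
```

```bash
python3 -m crank '[[[0.4,0.25,1.5],[0,-0.3,0],3],[[0.4,0.25,1.5],[0,0,0],3],[[2,0,0],[0,0,0],3],[[1,0,0],[0,0,0],3],[[0,0,0],[0,0,0],3]]'
python3 - <<'E'
from h import *
s=snap('side','pics/side8.png');t=snap('top','pics/top8.png')
o=get_obs();Rm=R.from_rotvec(o['orientation']).as_matrix()
go(TG+N*(78+20),RB)
tip=o['ee_pos']+Rm[:,0]*78;print('tip',tip,proj(s,tip),'axis hits',proj(s,TG),o['ft_force'])
a=cv2.resize(s['pixels'][205:295,310:400,::-1],None,fx=5,fy=5,interpolation=cv2.INTER_CUBIC)
cv2.imwrite('pics/s8.png',a)
E
```

```text
t: 16.92
ee_pos: [539.9, -184.2, 181.0]
orientation: [0.042, 1.217, -0.058]
ft_force: [0.5, 0.5, -3.0]
width: 39.9
shift cm [ 3.03  0.05 -0.44] turn [ 0.02  0.28 -0.01] |d| 3.06
tip [ 566.88569164 -186.38179722  108.82851195] [349.23202057 238.94794675] axis hits [350.38091343 252.27386653] [ 0.84663433 -0.68271141 -1.52148555]
```

View pics/s8.png

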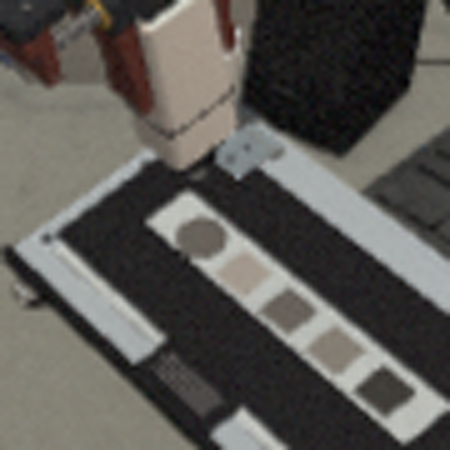

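The predicted nose tip (349,239) matches the picture (about 350.6,239.4), and the round patch is straight ahead at (350,252). I'll close in.

```bash
python3 -m crank '[[[0.5,0,-0.2],[0,0.3,0],3],[[1,0,-0.2],[0,0,0],3],[[1,0,0],[0,0,0],3],[[0,0,0],[0,0,0],3],[[0,0,0],[0,0,0],3]]'
python3 - <<'E'
from h import *
s=snap('side','pics/side9.png');t=snap('top','pics/top9.png')
o=get_obs();Rm=R.from_rotvec(o['orientation']).as_matrix()
go(TG+N*(78),RB)
tip=o['ee_pos']+Rm[:,0]*78;print('tip',tip,proj(s,tip),'axis hits',proj(s,TG),o['ft_force'])
a=cv2.resize(s['pixels'][205:295,310:400,::-1],None,fx=5,fy=5,interpolation=cv2.INTER_CUBIC)
cv2.imwrite('pics/s9.png',a)
E
```

```text
t: 17.65
ee_pos: [544.3, -185.0, 156.8]
orientation: [0.042, 1.221, -0.059]
ft_force: [0.7, -0.5, -2.3]
width: 39.8
shift cm [ 2.55  0.07 -0.01] turn [0.01 0.01 0.  ] |d| 2.55
tip [ 571.18492552 -186.87879096   83.98992029] [349.26304943 246.24139403] axis hits [350.38091343 252.27386653] [-0.09600941  0.21629667 -2.30218719]
```

View pics/s9.png

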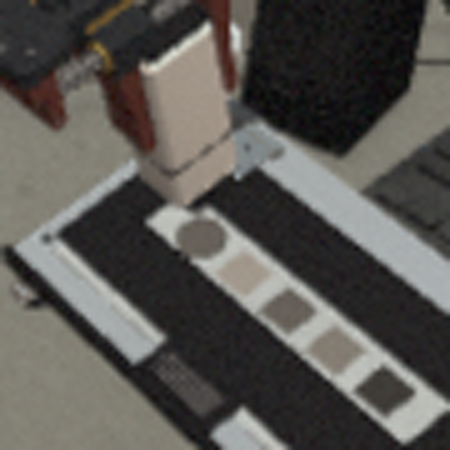

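```bash
python3 -m crank '[[[1,0,0],[0,0,0],3],[[0.7,0,0],[0,0,0],3],[[0.4,0,0],[0,0,0],3],[[0,0,0],[0,0,0],3],[[0,0,0],[0,0,0],3]]'
python3 - <<'E'
from h import *
s=snap('side','pics/side10.png');t=snap('top','pics/top10.png')
o=get_obs();Rm=R.from_rotvec(o['orientation']).as_matrix()
go(TG+N*(78),RB)
tip=o['ee_pos']+Rm[:,0]*78;print('tip',tip,proj(s,tip),'axis hits',proj(s,TG),o['ft_force'])
a=cv2.resize(s['pixels'][215:285,310:400,::-1],None,fx=8,fy=8,interpolation=cv2.INTER_CUBIC)
cv2.imwrite('pics/s10.png',a)
E
```

```text
t: 18.38
ee_pos: [551.6, -185.5, 137.3]
orientation: [0.041, 1.22, -0.059]
ft_force: [0.4, -0.7, -1.9]
width: 39.8
shift cm [ 0.45  0.06 -0.01] turn [0.01 0.02 0.  ] |d| 0.45
tip [ 578.36721108 -187.32316252   64.27732807] [350.36506537 251.31193159] axis hits [350.38091343 252.27386653] [ 0.13570848  0.52330831 -2.08048734]
```

View pics/s10.png

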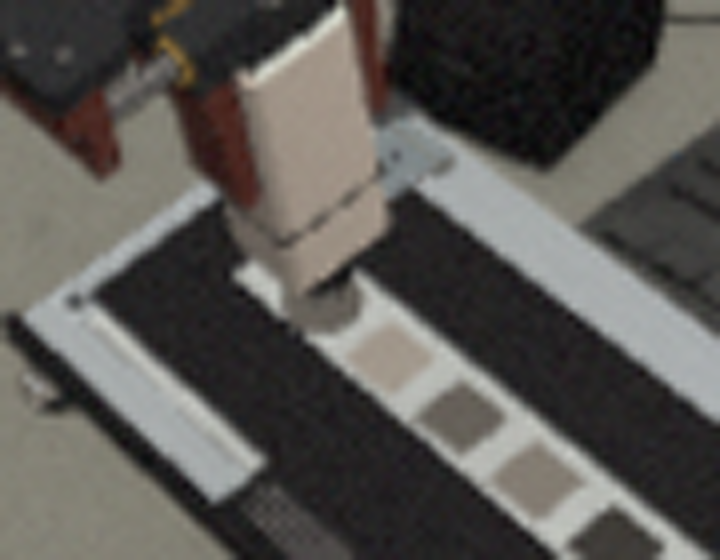

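```bash
python3 -m crank '[[[0.3,0,0],[0,0,0],3],[[0,0,0],[0,0,0],3],[[0,0,0],[0,0,0],3]]'
python3 -m crank '[[[0.15,0,0],[0,0,0],3],[[0,0,0],[0,0,0],3],[[0,0,0],[0,0,0],3]]'
python3 -m crank '[[[0.15,0,0],[0,0,0],3],[[0,0,0],[0,0,0],3],[[0,0,0],[0,0,0],3]]'
python3 -m crank '[[[0.15,0,0],[0,0,0],3],[[0,0,0],[0,0,0],3],[[0,0,0],[0,0,0],3]]'
```

```text
t: 18.85
ee_pos: [552.6, -185.5, 134.5]
orientation: [0.041, 1.22, -0.059]
ft_force: [1.2, -0.7, -2.1]
width: 40.0
t: 19.23
ee_pos: [553.1, -185.6, 133.0]
orientation: [0.042, 1.22, -0.059]
ft_force: [-0.6, 0.1, -3.1]
width: 40.2
t: 19.6
ee_pos: [553.7, -185.6, 131.8]
orientation: [0.041, 1.22, -0.059]
ft_force: [-1.2, -0.0, 0.2]
width: 39.9
t: 19.98
ee_pos: [554.2, -185.7, 130.3]
orientation: [0.041, 1.22, -0.059]
ft_force: [-1.3, -0.0, 1.3]
width: 40.1
```

```bash
python3 -m crank '[[[0.12,0,0],[0,0,0],3],[[0,0,0],[0,0,0],3],[[0,0,0],[0,0,0],3]]'
python3 -m crank '[[[0.1,0,0],[0,0,0],3],[[0,0,0],[0,0,0],3],[[0,0,0],[0,0,0],3]]'
python3 - <<'E'
from h import *
f=[]
for i in range(8):
    s=get_image('side');f.append(get_obs()['ft_force'])
print(np.mean(f,0),'along n',np.mean(f,0)@N,'base',np.array([.4,-.3,-2.3])@N,np.array([.4,-.3,-2.3]))
t=snap('top','pics/top11.png');s=snap('side','pics/side11.png')
o=get_obs();Rm=R.from_rotvec(o['orientation']).as_matrix();print(o['ee_pos'],'angle',np.degrees(np.arccos(-Rm[:,0]@N)), 'depth',78-(o['ee_pos']-TG)@N)
tip=o['ee_pos']+Rm[:,0]*73;print(tip,proj(s,tip))
a=cv2.resize(s['pixels'][215:285,310:400,::-1],None,fx=8,fy=8,interpolation=cv2.INTER_CUBIC)
cv2.imwrite('pics/s11.png',a)
E
```

```text
t: 20.35
ee_pos: [554.6, -185.7, 129.2]
orientation: [0.041, 1.22, -0.059]
ft_force: [-2.1, 0.6, 1.4]
width: 40.0
t: 20.72
ee_pos: [554.9, -185.7, 128.3]
orientation: [0.041, 1.22, -0.059]
ft_force: [-0.8, -0.2, 1.8]
width: 40.2
[-1.49034957  0.11616568  2.27222844] along n 2.6470328244166743 base -2.30439542845994 [ 0.4 -0.3 -2.3]
[ 554.92823986 -185.71865221  128.24563593] angle 0.004380473796398931 depth 5.35796987202022
[ 579.90650435 -187.4236325    59.67319726] [350.57815336 252.49518455]
```

View pics/s11.png

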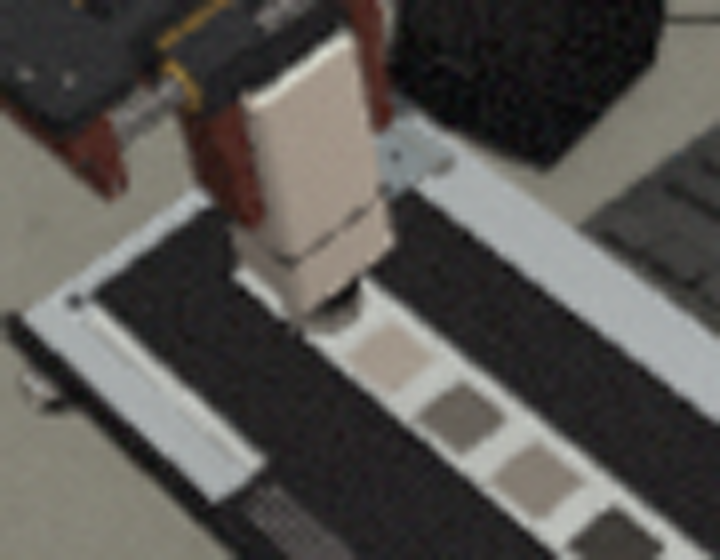

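View pics/side11.png

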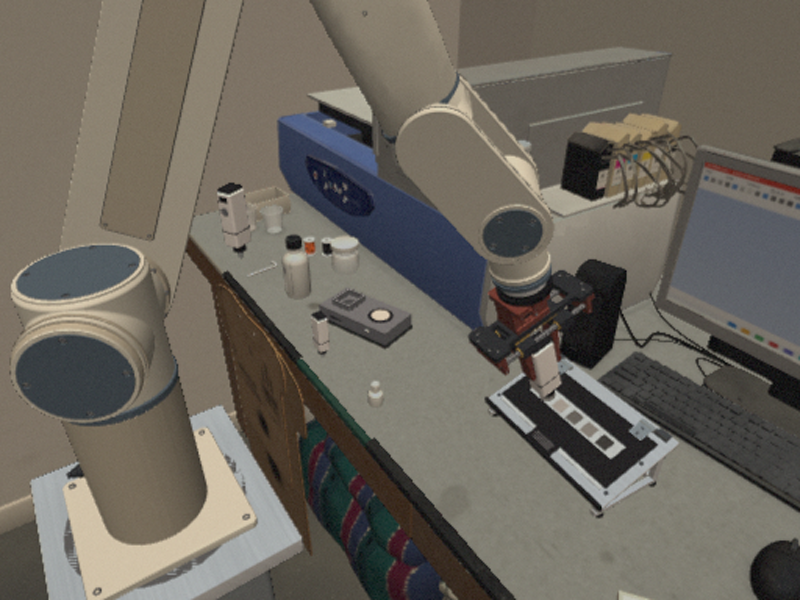

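The nose is on the round patch (crop about (335,310)). The push along the board normal is 4.95 N, which is half-way, and the bystanders stand where they were. I'm handing in.

```bash
python3 -m crank '[[[0,0,0],[0,0,0],3],[[0,0,0],[0,0,0],3],[[0,0,0],[0,0,0],3]]'; python3 -c "
from h import *
print(close_job())"
```

```text
t: 21.6
ee_pos: [554.9, -185.7, 128.2]
orientation: [0.041, 1.22, -0.059]
ft_force: [-1.2, 0.0, 3.0]
width: 40.2
the job is handed in; nothing more can be done
None
```

I did the whole job in the order asked and handed it in at about 22 s, with the nose still pressed on the round patch.

- **Frame:** I pushed it shut at the tab. The tip read 14.7 N at the bottom, and the pictures afterwards show the frame lying flat.
- **Probe:** I lifted the docked one straight out of its socket. The grip read 39.9 mm, which matches the 40 mm body.
- **Tile:** I pressed with the probe upright for about 1.5 s, with the nose roughly 4 mm in at about 4 N.
- **Patch:** The probe went through the slot onto the round patch at the +y end of the row.

Last checks before handing in:
- **Push:** about 4.95 N along the board normal, which is half-way in. The TCP position gives 5.4 mm of nose travel, so the two agree to about half a millimetre, and both are well short of the stop.
- **Angle:** the tool axis is within 0.01° of my measured board normal.
- **Position:** the computed tip is about 1 mm from the patch centre, against 8 mm of room. The two cameras disagreed by about 3 mm on where that centre is.
- **Limit of the last picture:** the probe body partly hides the nose, so its place inside the patch rests on the computed tip and the earlier, clearer views.
- **Bystanders:** the bottle, jar and dropper look unmoved in the last side view.

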